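# Shut and latch the orange returns bin

## Task

The hatch of the orange returns bin has been left open. Lift its drop latch over the striker, slide the hatch shut and let the latch drop fully down into the catch, then let go. Leave the blue bin, its hatch and its latch as they are.

Things in the scene. Friction and masses are not known exactly. Their poses are not given: they have to be found in the camera images.
- orange_tab (a point): Centre of the black upright thumb tab on the orange bin's latch bar: 26 mm long (x), 18 mm wide (y: pinch it this way, from above), 45 mm tall; bar down, its centre is 174.5 mm and its top 197 mm above the bench. x axis: along the bar to its nose, the way the hatch slides shut; z up when the bar is down. The steel bar below it is 22 mm wide, its top face 148 mm above the bench.
- orange_hatch (a joint): How far the hatch on top of the orange bin (a fixed box 280 x 180 x 120 mm high) is from shut, in m: 0 shut at its stop, 0.09 fully open. It slides level along the tab's x axis, carrying bar and tab, against about 3 N of friction, and stays where left. At 0.014 or less the bar's tooth is past the striker, over the catch. All of it is seen from above.
- orange_latch (a joint): Angle of the orange bin's 0.2 kg latch bar, rad: 0 down, grows as the tab is lifted (to 1.0). Level pivot on the hatch, 135 mm behind the tab; falls by its own weight. A tooth 10 mm long, 22 mm ahead of the tab centre, hangs 18 mm below the bar and hits the 18 mm high yellow striker strip on the bin's front rim unless the tab is raised over 20 mm (0.15 rad); 25 to 40 mm is good.
- blue_tab (a point): Centre of the same black thumb tab on the blue bin, a bystander built exactly like the orange bin, its hatch open too; not to be moved.

How it is judged:
By the outcome, as a careful person would: the job done as asked, in the order asked, and still so for the second after the job is handed in, with the robot touching nothing.
It also fails if it takes over 29 s, if anything falls off the work surface, if the arm or the gripper's body presses on something with over 40 N, if the wrist force passes 120 N, or if a joint passes its speed limit or range.

## Robot

A 6-joint arm with a two-finger parallel gripper is mounted at the origin on the work surface. World frame = base frame: x ahead of the robot, y to its left, z up, the work surface at z = 0. Lengths are in m, angles in rad, forces in N, time in s.
With the tool pointing down it reaches from about 0.35 to 0.975 m from the base axis. Payload 4.9 kg.
Tool frame: the origin (TCP) lies at the very end of the fingers, on their centre line; the grasp point (between the pads) lies 19 mm behind it; z points along the fingers, y is the line along which they close (so a half turn about z gives the same grasp; the last joint's range is limited). The gripper opens to 85 mm and grips with 20 to 120 N. Pads are 22 mm wide; open, the fingers measure 114 mm over their backs; the gripper's body (76 mm by 85 mm) begins 54 mm behind the grasp point. The pads swing forward as they close: fully open they stand 13 mm farther back than shut.
Start: joints at [-1.282, 0.053, 1.613, -0, 1.476, -0.119], TCP at [0.248, -0.574, 0.231] pointing down, gripper open.
Joint ranges: [-3.01, 3.01], [-1.01, 2.22], [0.06, 2.58], [-1.02, 4.17], [0.09, 2.62], [-3.14, 3.14]. Speed limits (rad/s): [2.57, 2.57, 3.14, 3.14, 3.14, 3.14].

## Interface

Orientations are given as a unit quaternion [w, x, y, z].
In Python, from plant import state, optics, ticket, nets gives the robot as it stands. The module is installed in compiled form; this text tells all that it offers.
- The arm moves only by the shell command python3 -m inch 'ROWS' [OPENING]. ROWS is JSON, a list of rows, each an object of numbers: "dx", "dy", "dz": the shift along the tool's x, y, z as a fraction of full scale; "rx", "ry", "rz": the turn, a rotation vector about the tool's x, y, z as a fraction of full scale. In form: [{"dx": .., "dy": .., "dz": .., "rx": .., "ry": .., "rz": ..}, ...]. A call has 1 to 5 rows; each row is the pose to reach, as a shift and turn from the pose commanded when the call began, along the tool's axes at that moment; what a row does not reach only later rows make up. Full scale, the value 1, is 0.8 m for a shift and 1.5 rad for a turn. A row lasts 1/10 s, in which the tool goes at most 50 mm and 8.59 degrees, less where a joint would pass 70% of its speed; a pose out of reach is approached as far as the arm can. A call with a number of a shift or a turn outside -1 to 1 is refused whole. A call with a gripper value outside its range is refused whole. OPENING is the opening, from -1 (shut) to 1 (fully open), set as the call begins (- or left out, the last holds). The fingers move at their own pace and stop on an object; the grip force is fixed at half the most. Time passes only in rows, so rows that repeat a pose let the fingers close. It gives the time, the measured TCP pose, the force, the opening and the grip force at its end, in the units of the state.
- state(): the state, without advancing time (a new reading comes with each control period).
- optics.grab_frame(name): name is "scene" or "top"; returns the picture (420x560x3 uint8, red, green, blue); there is no depth.
- optics.camera_info(name): a dict with "fx", "fy", "cx", "cy" (pixels), "R" (3x3) and "t" (3): a world point X has camera coordinates R X + t. Camera axes: x right, y down, z forward; pixel columns grow to the right and rows downward; lengths in m; the calibration is good to about 2 mm. A picture is of the moment at which its call begins. camera_info takes no time and is no camera call.
- ticket.job_done(): hands the job in; it is judged then, once.
Trained networks look in the newest picture that a camera, given by its name, has taken for a name from the list of things; names that differ only in an ending like _2 or _b are one class to them, and where a whole thing is asked for, a point or a joint stands for the part that bears it (a point fixed in the world has none). Each returns a list of dicts, best first, with "confidence" (0 to 1); they miss things now and then, are a little off and sometimes report something else, mostly with a low value. They report only what shows in the picture. A call takes as long as a camera call.
- nets.boxes_of(camera, name): "bbox" ([centre column, centre row, width, height] in pixels, round what is visible of it).
- nets.outline_of(camera, name): "pixels" (420x560 bool, what is visible of it) and "bbox" ([centre column, centre row, width, height] in pixels, round what is visible of it).
The state is a dict: "time": time; "joint_pos": joint angles; "joint_vel": joint speeds; "joint_efforts": joint torques, N m; "tool_pos": TCP position; "tool_rot": TCP orientation; "contact_force": force on the tool from outside, world axes, zero at the start; "ft_torque": the same for the moment, N m; "gripper_width": opening from 0.0 (shut) to 1.0 (fully open); "grasp_force": force on a finger pad.
Only numpy, scipy, OpenCV 4.12 (cv2) and the standard library are available. Lean on these libraries where they do the work, as an engineer would, in place of code of your own. Each camera call takes 0.05 s, during which the arm holds its last target. There are 200 camera calls.

## Working session

There is one attempt and no reset: what is moved stays moved. The work goes in short steps, Python scripts to look and compute and a shell command to move; the robot and the scene stay as the last step left them, time stands still between calls to the robot, and variables do not carry over. Pictures are saved under pics/ and viewed, at most 10 in all, crops included, and the job is handed in when it is done.

```bash
mkdir -p pics
python3 - <<'E'
from plant import state, optics, nets
import cv2,numpy as np
for c in ("top","scene"):
    im=optics.grab_frame(c); cv2.imwrite(f"pics/{c}1.png",im[:,:,::-1])
    print(c,{k:np.round(v,3).tolist() for k,v in optics.camera_info(c).items()})
    for n in ("orange_tab","blue_tab","orange_hatch"):
        for d in nets.boxes_of(c,n)[:3]: print(n,np.round(d["bbox"],1),round(d["confidence"],2))
s=state();print(s["time"],s["tool_pos"],s["tool_rot"])
E
```

```text
top {'fx': 474.551, 'fy': 474.551, 'cx': 269.748, 'cy': 203.578, 'R': [[-0.013, -1.0, 0.004], [-0.984, 0.012, -0.175], [0.175, -0.007, -0.985]], 't': [-0.011, 0.579, 0.812]}
orange_tab [391.  250.8  35.3 106.3] 0.66
orange_hatch [392.2 258.3 102.3 117.8] 0.56
scene {'fx': 512.124, 'fy': 512.124, 'cx': 279.396, 'cy': 207.347, 'R': [[-0.743, 0.669, 0.009], [0.567, 0.637, -0.522], [-0.355, -0.383, -0.853]], 't': [0.407, -0.219, 1.241]}
blue_tab [373.2 255.1  62.3  83.6] 0.68
orange_hatch [244.8 135.2  94.8  73.3] 0.83
0.4 [ 0.24785006 -0.57363904  0.23110661] [-1.53587255e-04  9.79282973e-01  2.02496507e-01 -1.66475852e-05]
```

View pics/top1.png

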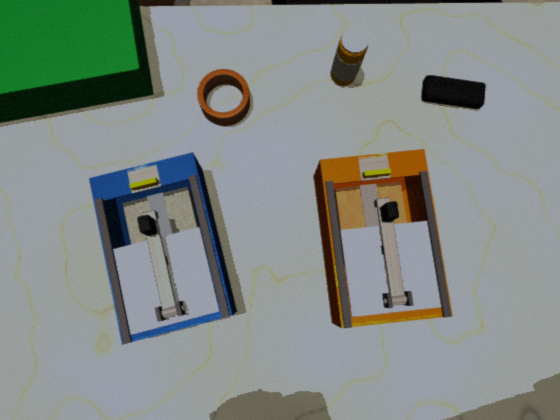

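View pics/scene1.png

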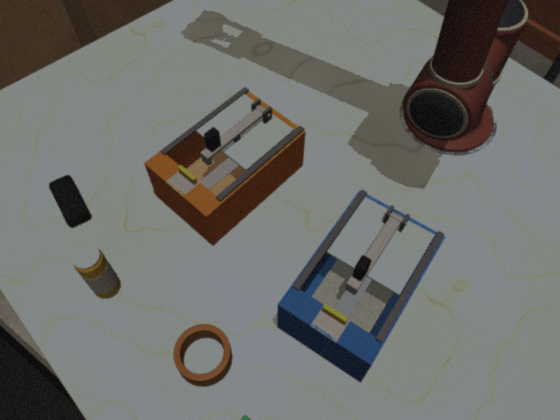

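The top view shows the orange bin on the right: tab at about (389,211), striker at (376,173), pivot at (398,299). In the scene view, the orange tab is at about (212,139). Next I triangulate the dark tab blobs and get the slide axis.

```bash
cat > h.py <<'E'
import numpy as np,cv2
from plant import optics
def ray(c,u,v):
    k=optics.camera_info(c);R=np.array(k["R"]);t=np.array(k["t"])
    return -R.T@t, R.T@np.array([(u-k["cx"])/k["fx"],(v-k["cy"])/k["fy"],1])
def at(c,u,v,z):
    o,d=ray(c,u,v); return o+d*(z-o[2])/d[2]
def tri(a,b):
    (o1,d1),(o2,d2)=a,b
    s=np.linalg.lstsq(np.c_[d1,-d2],o2-o1,rcond=None)[0]
    p,q=o1+d1*s[0],o2+d2*s[1]; return (p+q)/2,np.linalg.norm(p-q)
def blob(im,u,v,w=18,th=45):
    u,v=int(u),int(v); m=(im[v-w:v+w,u-w:u+w].max(2)<th).astype(np.uint8)
    n,l,st,ce=cv2.connectedComponentsWithStats(m)
    # component nearest the seed
    i=min([i for i in range(1,n) if st[i,4]>40],key=lambda i:np.hypot(*(ce[i]-w)))
    return ce[i]+[u-w,v-w],st[i]+[u-w,v-w,0,0,0]
E
python3 - <<'E'
from h import *
t=cv2.imread("pics/top1.png");s=cv2.imread("pics/scene1.png")
a,sa=blob(t,389,211);b,sb=blob(s,212,139);print(a,sa,b,sb)
print("tab",tri(ray("top",*a),ray("scene",*b)))
a2,_=blob(t,148,225);b2,_=blob(s,362,268);print("blue",tri(ray("top",*a2),ray("scene",*b2)))
# axis: rails (pixel ends), bar ends
for n,p,q,z in (("railL",(345,327),(332,182),.13),("railR",(447,317),(425,173),.13),("bar",(398,300),(382,202),.148)):
    A,B=at("top",*p,z),at("top",*q,z);d=B-A;print(n,A,B,np.degrees(np.arctan2(d[1],d[0])))
print("striker",at("top",376,173,.138),"corners",[at("top",*p,.12) for p in ((318,163),(425,150),(341,326),(451,317))])
c=np.hstack([cv2.resize(t[140:330,300:460],None,fx=3,fy=3,interpolation=2)[:,:400],cv2.resize(s[85:195,140:270],None,fx=3,fy=3,interpolation=2).copy()[:330] if 0 else np.zeros((570,1,3),np.uint8)])
cv2.imwrite("pics/c1.png",cv2.resize(t[140:330,300:460],None,fx=3,fy=3,interpolation=2))
E
```

```text
[389.06164384 211.59931507] [380 202  19  20 292] [211.95505618 139.29213483] [204 128  16  23 267]
tab (array([ 0.54159545, -0.20347547,  0.17091347]), np.float64(0.0011647623420589755))
blue (array([0.52497306, 0.17235898, 0.17141703]), np.float64(0.000988390507170421))
railL [ 0.36496102 -0.13444075  0.13      ] [ 0.59946939 -0.12243352  0.13      ] 2.93108199877718
railR [ 0.37812897 -0.29687181  0.13      ] [ 0.6129424  -0.27854813  0.13      ] 4.4620370169924435
bar [ 0.40607769 -0.21586979  0.148     ] [ 0.56139434 -0.19943842  0.148     ] 6.039013376753386
striker [ 0.61201308 -0.19465349  0.138     ] corners [array([ 0.63502926, -0.10126401,  0.12      ]), array([ 0.65569502, -0.28484703,  0.12      ]), array([ 0.36579459, -0.12967638,  0.12      ]), array([ 0.37740642, -0.30698419,  0.12      ])]
```

View pics/c1.png

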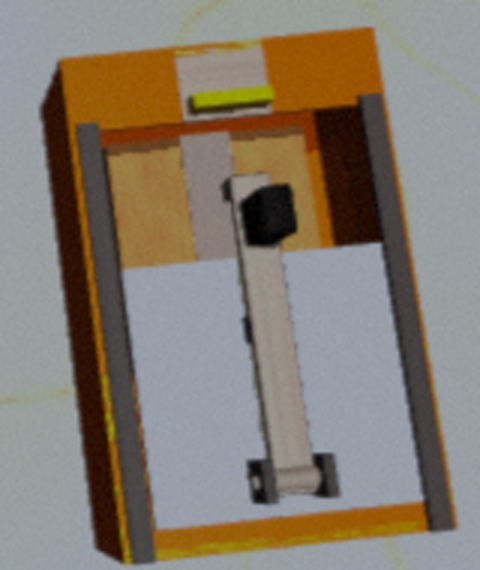

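The crop shows the tab upright on the bar, the striker ahead of it, and an open gap in between. I triangulated the tab at (0.542, -0.203, 0.171), which fits the given 0.1745 height. The axis is about 5.7°. Next I approach to a point above the tab.

```bash
cat >> h.py <<'E'
from scipy.spatial.transform import Rotation as Ro
def Rq(q): return Ro.from_quat(q,scalar_first=True)
def down(yaw): return Ro.from_matrix(np.array([[np.cos(yaw),np.sin(yaw),0],[np.sin(yaw),-np.cos(yaw),0],[0,0,-1]]))
def rows(s,p,R):
    C=Rq(s["tool_rot"]); d=C.inv().apply(np.array(p)-s["tool_pos"])/.8; r=(C.inv()*R).as_rotvec()/1.5
    return np.round(np.r_[d,r],4)
E
python3 -m inch '[{"dx":0.52,"dy":-0.28,"dz":-0.015,"rz":0.206},{"dx":0.52,"dy":-0.28,"dz":-0.015,"rz":0.206},{"dx":0.52,"dy":-0.28,"dz":-0.015,"rz":0.206},{"dx":0.52,"dy":-0.28,"dz":-0.015,"rz":0.206},{"dx":0.52,"dy":-0.28,"dz":-0.015,"rz":0.206}]' 1
python3 -c "
from h import *;from plant import state
print(rows(state(),[.5416,-.2035,.243],down(np.radians(5.7))))"
```

```text
[ 5.206e-01 -2.791e-01 -1.480e-02 -2.000e-04  0.000e+00  2.056e-01]validation failed for argument at $[0]...
```

```bash
python3 -m inch '[{"dx":0.52,"dy":-0.28,"dz":-0.015,"rx":0,"ry":0,"rz":0.206},{"dx":0.52,"dy":-0.28,"dz":-0.015,"rx":0,"ry":0,"rz":0.206},{"dx":0.52,"dy":-0.28,"dz":-0.015,"rx":0,"ry":0,"rz":0.206},{"dx":0.52,"dy":-0.28,"dz":-0.015,"rx":0,"ry":0,"rz":0.206},{"dx":0.52,"dy":-0.28,"dz":-0.015,"rx":0,"ry":0,"rz":0.206}]' 1
python3 -c "
from h import *;from plant import state
print(rows(state(),[.5416,-.2035,.243],down(np.radians(5.7))))"
```

```text
time: 0.9
tool_pos: [0.4032, -0.3768, 0.2379]
tool_rot: [0.0, 0.999, 0.049, 0.0]
contact_force: [1.3, -0.1, 0.1]
gripper_width: 0.998
grasp_force: 0.0
[ 0.1934 -0.1987 -0.0064  0.0003 -0.0003 -0.0008]
```

```bash
python3 -m inch '[{"dx":0.193,"dy":-0.198,"dz":-0.006,"rx":0,"ry":0,"rz":0},{"dx":0.193,"dy":-0.198,"dz":-0.006,"rx":0,"ry":0,"rz":0},{"dx":0.193,"dy":-0.198,"dz":-0.006,"rx":0,"ry":0,"rz":0},{"dx":0.193,"dy":-0.198,"dz":-0.006,"rx":0,"ry":0,"rz":0},{"dx":0.193,"dy":-0.198,"dz":-0.006,"rx":0,"ry":0,"rz":0}]' 1
python3 - <<'E'
from h import *;from plant import state
im=optics.grab_frame("scene")[:,:,::-1]; cv2.imwrite("pics/s2.png",im)
s=state();print(s["time"],s["tool_pos"],rows(s,[.5416,-.2035,.16],down(np.radians(5.7))))
cv2.imwrite("pics/s2c.png",cv2.resize(im[20:220,120:360],None,fx=2.5,fy=2.5))
E
```

```text
time: 1.4
tool_pos: [0.5422, -0.2022, 0.2428]
tool_rot: [-0.0, 0.999, 0.051, 0.001]
contact_force: [0.7, -0.1, -0.1]
gripper_width: 1.002
grasp_force: 0.0
1.45 [ 0.54307029 -0.20111199  0.24269128] [-0.0023  0.003   0.1034 -0.0011 -0.0014  0.0029]
```

View pics/s2c.png

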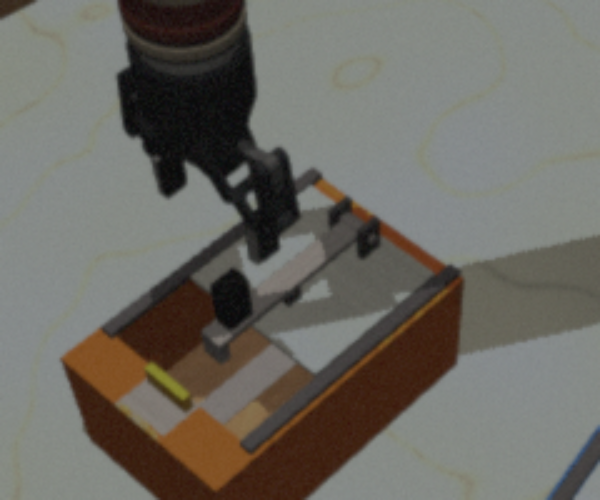

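The fingers straddle the tab (crop: tab at about (232,297), fingers at (170,185) and (263,245)). I descend and close.

```bash
python3 -m inch '[{"dx":-0.002,"dy":0.002,"dz":0.05,"rx":0,"ry":0,"rz":0},{"dx":-0.002,"dy":0.002,"dz":0.08,"rx":0,"ry":0,"rz":0},{"dx":-0.002,"dy":0.002,"dz":0.101,"rx":0,"ry":0,"rz":0},{"dx":-0.002,"dy":0.002,"dz":0.101,"rx":0,"ry":0,"rz":0}]' 1
python3 -m inch '[{"dx":0,"dy":0,"dz":0,"rx":0,"ry":0,"rz":0},{"dx":0,"dy":0,"dz":0,"rx":0,"ry":0,"rz":0},{"dx":0,"dy":0,"dz":0,"rx":0,"ry":0,"rz":0},{"dx":0,"dy":0,"dz":0,"rx":0,"ry":0,"rz":0},{"dx":0,"dy":0,"dz":0,"rx":0,"ry":0,"rz":0}]' -1
```

```text
time: 1.85
tool_pos: [0.5371, -0.2068, 0.1585]
tool_rot: [-0.001, 0.999, 0.049, -0.002]
contact_force: [-0.6, 0.2, -0.5]
gripper_width: 1.002
grasp_force: 0.0
time: 2.35
tool_pos: [0.5392, -0.2023, 0.1636]
tool_rot: [-0.006, 0.999, 0.049, 0.0]
contact_force: [-4.5, 19.3, 7.8]
gripper_width: 0.199
grasp_force: 59.9
```

```bash
python3 -m inch '[{"dx":-0.002,"dy":-0.003,"dz":-0.010,"rx":0,"ry":0.04,"rz":0},{"dx":-0.004,"dy":-0.005,"dz":-0.019,"rx":0,"ry":0.077,"rz":0},{"dx":-0.007,"dy":-0.005,"dz":-0.029,"rx":0,"ry":0.117,"rz":0},{"dx":-0.010,"dy":-0.005,"dz":-0.038,"rx":0,"ry":0.153,"rz":0},{"dx":-0.010,"dy":-0.005,"dz":-0.038,"rx":0,"ry":0.153,"rz":0}]' -1
python3 - <<'E'
from h import *;from plant import state
im=optics.grab_frame("scene")[:,:,::-1]
s=state();print(s["time"],s["tool_pos"],s["contact_force"],s["ft_torque"])
C=Rq(s["tool_rot"]);print(C.as_matrix().round(3))
cv2.imwrite("pics/s3c.png",cv2.resize(im[60:220,120:320],None,fx=3,fy=3))
a=np.radians(5.7);print("row per +10mm",C.inv().apply([np.cos(a),np.sin(a),0])*.01/.8)
E
```

```text
time: 2.85
tool_pos: [0.5304, -0.2029, 0.1932]
tool_rot: [-0.007, 0.992, 0.049, 0.116]
contact_force: [3.1, 5.4, -0.5]
gripper_width: 0.199
grasp_force: 58.9
2.9 [ 0.53055231 -0.20286116  0.19282699] [1.5073426  5.04093825 1.44229723] [ 0.90919954 -0.10633221  0.17321592]
[[ 0.969  0.098  0.228]
 [ 0.095 -0.995  0.025]
 [ 0.23  -0.003 -0.973]]
row per +10mm [ 1.21663309e-02 -1.22071630e-05  2.86884028e-03]
```

View pics/s3c.png

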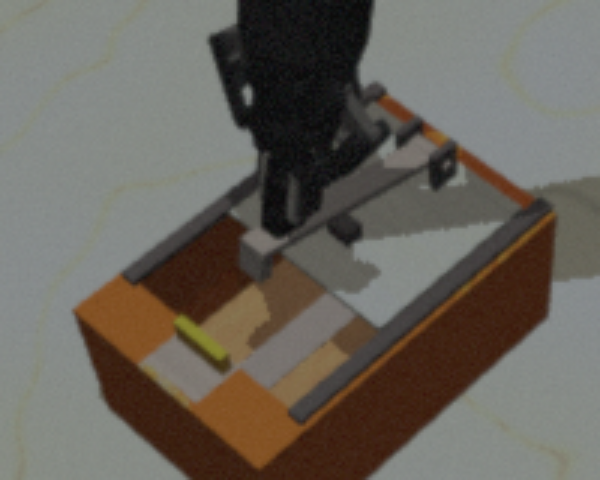

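The bar is raised about 30 mm in the grip, with its nose well above the striker at (200,340). Now I slide forward, first 55 mm.

```bash
python3 -m inch '[{"dx":0.014,"dy":0,"dz":0.0033,"rx":0,"ry":0,"rz":0},{"dx":0.028,"dy":0,"dz":0.0066,"rx":0,"ry":0,"rz":0},{"dx":0.042,"dy":0,"dz":0.0099,"rx":0,"ry":0,"rz":0},{"dx":0.056,"dy":0,"dz":0.0132,"rx":0,"ry":0,"rz":0},{"dx":0.067,"dy":0,"dz":0.0158,"rx":0,"ry":0,"rz":0}]' -1
```

```text
time: 3.4
tool_pos: [0.5851, -0.1978, 0.1913]
tool_rot: [-0.007, 0.992, 0.049, 0.113]
contact_force: [-2.8, 4.1, 1.4]
gripper_width: 0.198
grasp_force: 59.4
```

```bash
python3 -m inch '[{"dx":0.006,"dy":0,"dz":0.0014,"rx":0,"ry":0,"rz":0},{"dx":0.012,"dy":0,"dz":0.0028,"rx":0,"ry":0,"rz":0},{"dx":0.012,"dy":0,"dz":0.0028,"rx":0,"ry":0,"rz":0}]' -1
```

```text
time: 3.7
tool_pos: [0.5954, -0.1969, 0.1918]
tool_rot: [-0.007, 0.992, 0.049, 0.114]
contact_force: [-1.2, 4.2, 1.6]
gripper_width: 0.198
grasp_force: 59.4
```

```bash
python3 -m inch '[{"dx":0.005,"dy":0,"dz":0.0012,"rx":0,"ry":0,"rz":0},{"dx":0.01,"dy":0,"dz":0.0024,"rx":0,"ry":0,"rz":0},{"dx":0.01,"dy":0,"dz":0.0024,"rx":0,"ry":0,"rz":0}]' -1
```

```text
time: 4.0
tool_pos: [0.6033, -0.1961, 0.1918]
tool_rot: [-0.007, 0.992, 0.049, 0.114]
contact_force: [-2.6, 5.3, 1.8]
gripper_width: 0.2
grasp_force: 59.4
```

```bash
python3 -m inch '[{"dx":0.004,"dy":0,"dz":0.001,"rx":0,"ry":0,"rz":0},{"dx":0.007,"dy":0,"dz":0.0017,"rx":0,"ry":0,"rz":0},{"dx":0.007,"dy":0,"dz":0.0017,"rx":0,"ry":0,"rz":0}]' -1
```

```text
time: 4.3
tool_pos: [0.6064, -0.1958, 0.1894]
tool_rot: [-0.007, 0.993, 0.049, 0.11]
contact_force: [-9.6, 4.7, 0.9]
gripper_width: 0.199
grasp_force: 59.5
```

```bash
python3 -m inch '[{"dx":0.004,"dy":0,"dz":0.001,"rx":0,"ry":0,"rz":0},{"dx":0.004,"dy":0,"dz":0.001,"rx":0,"ry":0,"rz":0}]' -1
python3 - <<'E'
from h import *
from plant import state
im=optics.grab_frame("top")[:,:,::-1];cv2.imwrite("pics/t4.png",cv2.resize(im[130:335,300:470],None,fx=2.8,fy=2.8))
E
```

```text
time: 4.5
tool_pos: [0.6077, -0.1957, 0.1873]
tool_rot: [-0.007, 0.993, 0.049, 0.107]
contact_force: [-12.9, 2.3, -3.6]
gripper_width: 0.209
grasp_force: 59.4
```

View pics/t4.png

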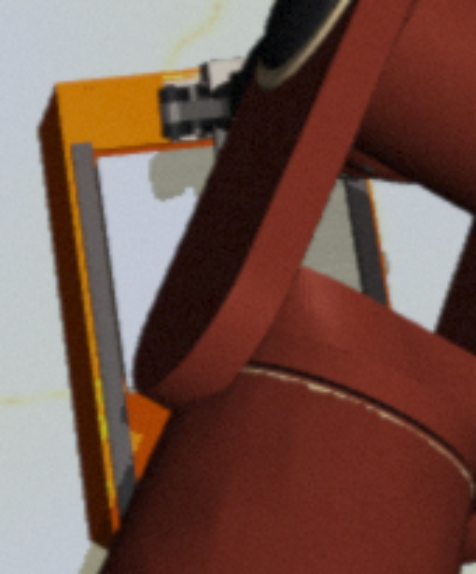

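The hatch plate now fills the opening right up to the front wall at (200,148), and the force is building: it is at the stop. I lower along the arc, easing the push, then release just above the seat.

```bash
python3 -m inch '[{"dx":-0.002,"dy":0,"dz":0.009,"rx":0,"ry":-0.035,"rz":0},{"dx":-0.002,"dy":0,"dz":0.018,"rx":0,"ry":-0.07,"rz":0},{"dx":-0.002,"dy":0,"dz":0.026,"rx":0,"ry":-0.105,"rz":0},{"dx":-0.002,"dy":0,"dz":0.032,"rx":0,"ry":-0.13,"rz":0},{"dx":-0.002,"dy":0,"dz":0.032,"rx":0,"ry":-0.13,"rz":0}]' -1
```

```text
time: 5.05
tool_pos: [0.6131, -0.1952, 0.1636]
tool_rot: [-0.002, 0.999, 0.049, 0.011]
contact_force: [-14.7, 3.1, 1.3]
gripper_width: 0.202
grasp_force: 59.4
```

```bash
python3 -m inch '[{"dx":-0.004,"dy":0,"dz":0,"rx":0,"ry":0,"rz":0},{"dx":-0.004,"dy":0,"dz":0,"rx":0,"ry":0,"rz":0},{"dx":-0.004,"dy":0,"dz":0,"rx":0,"ry":0,"rz":0},{"dx":-0.004,"dy":0,"dz":0,"rx":0,"ry":0,"rz":0},{"dx":-0.004,"dy":0,"dz":0,"rx":0,"ry":0,"rz":0}]' 1
python3 -m inch '[{"dx":-0.004,"dy":0,"dz":-0.05,"rx":0,"ry":0,"rz":0},{"dx":-0.004,"dy":0,"dz":-0.1,"rx":0,"ry":0,"rz":0},{"dx":-0.004,"dy":0,"dz":-0.13,"rx":0,"ry":0,"rz":0},{"dx":-0.004,"dy":0,"dz":-0.13,"rx":0,"ry":0,"rz":0}]' 1
python3 -m inch '[{"dx":0,"dy":0.06,"dz":0,"rx":0,"ry":0,"rz":0},{"dx":0,"dy":0.12,"dz":0,"rx":0,"ry":0,"rz":0},{"dx":0,"dy":0.18,"dz":0,"rx":0,"ry":0,"rz":0},{"dx":0,"dy":0.24,"dz":0,"rx":0,"ry":0,"rz":0},{"dx":0,"dy":0.24,"dz":0,"rx":0,"ry":0,"rz":0}]' 1
python3 - <<'E'
from h import *
t=optics.grab_frame("top")[:,:,::-1];s=optics.grab_frame("scene")[:,:,::-1]
cv2.imwrite("pics/t5.png",np.hstack([cv2.resize(t[120:340,300:470],(400,518)),cv2.resize(s[70:260,120:320],(400,380)) if 0 else cv2.copyMakeBorder(cv2.resize(s[70:260,120:320],(400,380)),0,138,0,0,0)]))
try:
    # tab pixel prediction for travel ~75 mm, bar down
    P=np.array([.5416,-.2035,.1709])+.076*np.array([.995,.0993,0])
    uv=[]
    for c in("top","scene"):
        k=optics.camera_info(c);q=np.array(k["R"])@P+k["t"];uv.append((q[0]/q[2]*k["fx"]+k["cx"],q[1]/q[2]*k["fy"]+k["cy"]))
    print(uv);a,_=blob(t,*uv[0]);b,_=blob(s,*uv[1]);print(a,b,tri(ray("top",*a),ray("scene",*b)))
except Exception as e:print(e)
E
```

```text
time: 5.55
tool_pos: [0.6139, -0.1962, 0.1669]
tool_rot: [-0.0, 0.999, 0.049, 0.018]
contact_force: [-0.4, -0.1, 0.8]
gripper_width: 0.996
grasp_force: 0.0
time: 5.95
tool_pos: [0.6089, -0.1976, 0.2766]
tool_rot: [0.002, 0.999, 0.049, 0.022]
contact_force: [1.0, -0.2, 0.3]
gripper_width: 1.003
grasp_force: 0.0
time: 6.45
tool_pos: [0.6242, -0.393, 0.2664]
tool_rot: [-0.001, 0.999, 0.047, 0.016]
contact_force: [-0.7, 0.3, -0.5]
gripper_width: 1.001
grasp_force: 0.0
[(np.float64(381.30180197002323), np.float64(164.85059429080286)), (np.float64(181.98254214494517), np.float64(162.72974747930272))]
[382.10810811 166.0777027 ] [183.21691176 161.86397059] (array([ 0.61470455, -0.19651646,  0.17114823]), np.float64(0.0013082190827661084))
```

View pics/t5.png

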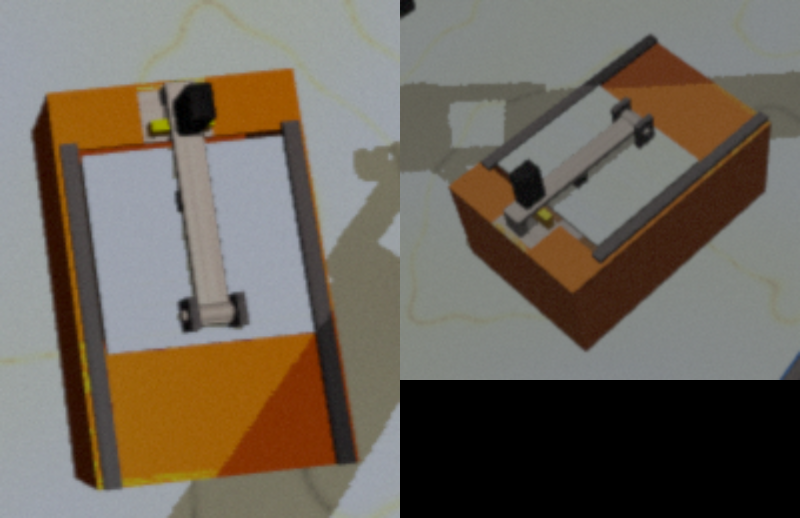

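The latch is down: tab centre measures 0.1711 high against 0.1709 before. The tooth is past the striker, the hatch has moved about 73 mm to its stop, and the gripper is clear.

```bash
python3 -c "
from plant import ticket;print(ticket.job_done())"
```

```text
the job is handed in; nothing more can be done
None
```

The orange hatch is shut at its stop with the latch down in the catch and the gripper clear. The arm was never sent near the blue bin, and the job was handed in at about 6.5 s.

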